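Set the sprung dial of a free-standing speed controller

ROBOT

A 6-joint arm with a two-finger parallel gripper is mounted at the origin on a cart in front of the work surface, level with it; the furniture and walls round the work are solid. World frame = base frame: x ahead of the robot, y to its left, z up, the work surface at z = 0. Lengths are in m, angles in rad, forces in N, time in s.
With the tool pointing down it reaches from about 0.325 to 0.75 m from the base axis. Payload 7.6 kg.
Tool frame: the origin (TCP) lies midway between the tips of the shut fingers; the grasp point (between the pads) lies 19 mm behind it; z points along the fingers, y is the line along which they close (so a half turn about z gives the same grasp; the last joint's range is limited). The gripper opens to 85 mm and grips with 20 to 120 N. Pads are 22 mm wide; open, the fingers measure 114 mm over their backs; the gripper's body (76 mm by 85 mm) begins 54 mm behind the grasp point. The pads swing forward as they close: fully open they stand 13 mm farther back than shut.
Start: joints at [1.038, 0.052, 1.401, -0, 1.689, -0.07], TCP at [0.234, 0.47, 0.231] pointing down, gripper open.
Joint ranges: [-2.9, 2.9], [-0.91, 2.17], [0.12, 2.37], [-1.06, 4.2], [0.26, 2.73], [-2.93, 2.93]. Speed limits (rad/s): [2.57, 2.57, 3.01, 3.14, 3.14, 3.14].

INTERFACE

Orientations are given as a 3x3 rotation matrix whose columns are the frame's x, y, z axes.
In Python, from rig import manip gives the robot as it stands.
- The arm moves only by the shell command python3 -m pendant 'ROWS' [FORCE]. ROWS is a JSON object of lists of equal length, an entry for each row: "linear": the shift along the world's x, y, z in units of 25 mm (1.0 is 25 mm), a list of three; "twist": the turn, a rotation vector about the world's x, y, z in units of 5 degrees (1.0 is 5 degrees), a list of three; "hand": the opening, from 0 (shut) to 1 (fully open). A call has 1 to 5 rows; each row is the pose to reach, as a shift and turn from the pose commanded when the call began; what a row does not reach only later rows make up. A row lasts 1/12 s, in which the tool goes at most 41.7 mm and 7.16 degrees, less where a joint would pass 70% of its speed; a pose out of reach is approached as far as the arm can. A call with a gripper value outside its range is refused whole. The fingers move at their own pace and stop on an object; FORCE is the grip in N (left out, the last holds). Time passes only in rows, so rows that repeat a pose let the fingers close. It gives the time, the measured TCP pose, the force, the opening and the grip force at its end, in the units of the state.
- manip.read_state(): the state, without advancing time (a new reading comes with each control period).
- manip.get_image(name): name is "scene" or "top" or "wrist"; returns the picture (384x512x3 uint8, blue, green, red); there is no depth.
- manip.get_calibration(name): a dict with "fx", "fy", "cx", "cy" (pixels), "R" (3x3) and "t" (3): a world point X has camera coordinates R X + t. Camera axes: x right, y down, z forward; pixel columns grow to the right and rows downward; lengths in m; the calibration is good to about 2 mm. A picture is of the moment at which its call begins: read the wrist's pose just before it. get_calibration takes no time and is no camera call; for the wrist camera it gives the pose at the moment of the call.
- manip.hand_in(): hands the job in; it is judged then, once.
The state is a dict: "time": time; "q": joint angles; "joint_velocities": joint speeds; "joint_torque": joint torques, N m; "eef_pos": TCP position; "tool_rot": TCP orientation; "contact_force": force on the tool from outside, world axes, zero at the start; "ft_torque": the same for the moment, N m; "grip_width": finger opening in m; "gripper_force": force on a finger pad.
Only numpy, scipy, OpenCV 4.12 (cv2) and the standard library are available. Lean on these libraries where they do the work, as an engineer would, in place of code of your own. Each camera call takes 0.05 s, during which the arm holds its last target. There are 200 camera calls.

TASK

Set the speed controller on the round mat: turn its big dial clockwise until the pointer on the dial's skirt lines up with the small tab clipped on the scale's rim, then let go. The box is light and the dial is stiff, so hold the box down by pressing straight down on the dial all the while it is turned, but gently (15 to 20 newtons, never more than about 30), so that the box neither slides nor twists by as much as a centimetre on its mat. Leave the tape roll and the pliers beside it alone.

Things in the scene. Friction and masses are not known exactly. Their poses are not given: they have to be found in the camera images.
- controller: grey sheet-steel control box 120 x 120 mm, loose, about 0.5 kg, on four rubber feet at x, y = +-46 mm; origin: centre of its underside, z up, -x its front (roughly toward the robot). Front wall 34 mm high, rear 100 mm; between them a flat face sloping 35 degrees, rising toward +x, centre (-13, 0, 67) mm, outward normal (-0.574, 0, 0.819). Turning the dial without pressing twists the box.
- dial_face (a point): centre of the sloping control face, where the dial's axis meets it. z: along the dial's axis, outward; x: up the slope; y: the box's left.
- knob_top (a point): centre of the top of the dial's grip bar, on the axis, 45 mm out from the face. Bar 62 mm long, 18 mm wide, 30 mm high, its length along the line from the axis to pointer_tip; it stands on a round skirt of radius 36 mm (upper side 30 mm below this point). Bar, skirt and pointer turn as one.
- pointer_tip (a point): end of the pointer nib that sticks out of the dial's skirt (43 mm from the axis, 11 mm out from the face, so 34 mm below knob_top along the axis), on the line of the bar.
- tab_tip (a point): inner end of the small dark steel tab (12 x 8 x 13 mm) on the rim of the scale; it lies 43 mm from the axis at the same height over the face as pointer_tip, so the two points meet when the dial is set. The tab does not give way.
- dial (a joint): angle of the dial (rad), grows clockwise looking at the face, 0 to 4.4; takes about 0.6 N m, stays where left. At 0 the pointer stands 2.2 rad anticlockwise of straight up the slope. Starts at 0.2 to 0.7.
- set_tab (a joint): angle of the tab on the same scale and in the same sense (rad), 2.4 to 3.0; the dial is set when joint dial equals it.
- plunge (a joint): how far the dial is pressed in along its axis (m), 0 to 0.004: a spring, starts to give at 5 N, 6 N more per mm, firm stop at 4 mm (29 N); springs back when let go.
- corner_left (a point): lower rear left corner of the box, at (60, 60, 0) mm in its frame.
- corner_right (a point): lower rear right corner of the box, at (60, -60, 0) mm in its frame.
- mat: fixed round black rubber mat, 170 mm across, 4 mm thick, lying on the bench; origin at the centre of its underside. The control box stands on it.
- tape_roll: loose black tape roll, 62 mm across, 19 mm high, lying to the left of the mat; to be left alone.
- pliers: loose red-handled pliers, 180 mm long, 13 mm high, lying to the right of the mat; to be left alone.
Mind the look-alikes: they are no part of the job. Several things have the shape of the controller; the one meant has the colours described above.

How it is judged:
By the outcome, as a careful person would: the job done as asked, in the order asked, and still so for the second after the job is handed in, with the robot touching nothing.
It also fails if it takes over 64 s, if anything falls off the work surface, if the arm or the gripper's body presses on something with over 40 N, if the wrist force passes 120 N, or if a joint passes its speed limit or range.

## Working session

There is one attempt and no reset: what is moved stays moved. The work goes in short steps, Python scripts to look and compute and a shell command to move; the robot and the scene stay as the last step left them, time stands still between calls to the robot, and variables do not carry over. Pictures are saved under pics/ and viewed, at most 13 in all, crops included, and the job is handed in when it is done.

```bash
mkdir -p pics; python3 - <<'E'
from rig import manip
import cv2,numpy as np
s=manip.read_state();print(s['time'],s['eef_pos'],s['tool_rot'])
for n in("scene","top"):
    im=manip.get_image(n);cv2.imwrite(f"pics/{n}0.png",im);print(n,manip.get_calibration(n))
E
```

```text
0.0 [0.23420685 0.46952403 0.23047303] [[-8.94823382e-01  4.46419599e-01 -8.09709739e-04]
 [ 4.46420318e-01  8.94822367e-01 -1.35364756e-03]
 [ 1.20251583e-04 -1.57274637e-03 -9.99998756e-01]]
scene {'fx': 388.48381439719697, 'fy': 388.48381439719697, 'cx': 261.5616144108815, 'cy': 185.84258510768544, 'R': array([[ 0.7378753 , -0.67490056,  0.00701987],
       [-0.30277793, -0.34028972, -0.89024066],
       [ 0.6032127 ,  0.65476113, -0.45543637]]), 't': array([-0.38747611,  0.22849037,  0.58848846])}
top {'fx': 439.01470361330917, 'fy': 439.01470361330917, 'cx': 255.03856346092226, 'cy': 188.41525755821905, 'R': array([[-0.01618202, -0.99974717, -0.01561193],
       [-0.98796409,  0.01838968, -0.15358639],
       [ 0.15383465,  0.01293869, -0.98801189]]), 't': array([-7.09846536e-04,  5.31445900e-01,  1.09192047e+00])}
```

View pics/scene0.png

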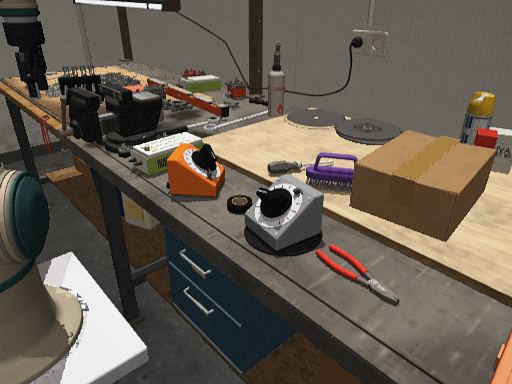

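View pics/top0.png

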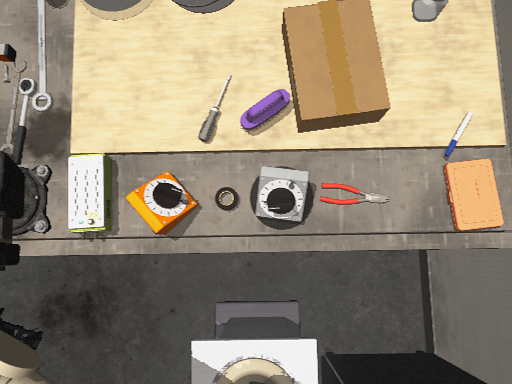

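The grey controller is on its mat at about (281,196) in top and (285,213) in scene, with the tape roll to its left and the pliers to its right. The orange box is a decoy. I'll zoom in.

```bash
python3 - <<'E'
import cv2,numpy as np
t=cv2.imread('pics/top0.png')[155:240,240:325];s=cv2.imread('pics/scene0.png')[165:260,240:330]
f=lambda a:cv2.resize(a,(400,600*400//400*1 and int(400*a.shape[0]/a.shape[1])),interpolation=cv2.INTER_CUBIC)
a,b=f(t),f(s);c=np.zeros((max(len(a),len(b)),800,3),np.uint8);c[:len(a),:400]=a;c[:len(b),400:]=b
cv2.imwrite('pics/crop0.png',c)
E
```

```text
(no output)
```

View pics/crop0.png

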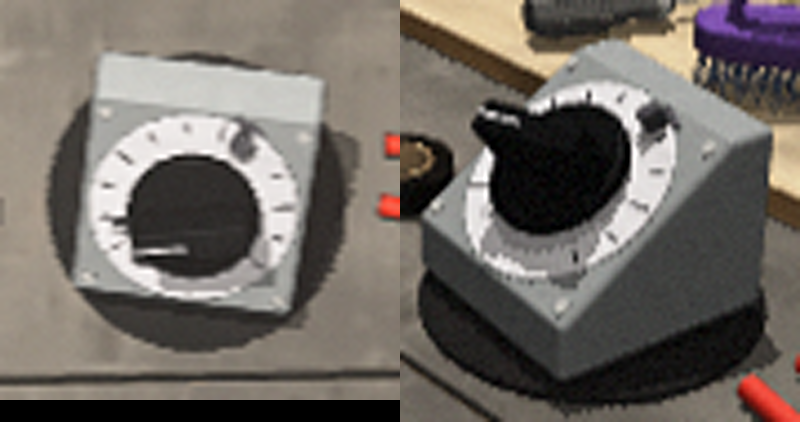

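The crop shows the pointer to the left (crop 115,220) and the tab at upper right (crop 243,140). I'll fit the box pose from its corners.

```bash
cat > h.py <<'E'
from rig import manip
import cv2,numpy as np
from scipy.optimize import least_squares
from scipy.spatial.transform import Rotation as Ro
def proj(c,X):
    p=np.asarray(X)@c['R'].T+c['t'];return np.c_[c['fx']*p[:,0]/p[:,2]+c['cx'],c['fy']*p[:,1]/p[:,2]+c['cy']]
def box(x,y,z,yaw,P):
    return Ro.from_euler('z',yaw).apply(P)+[x,y,z]
Fb=np.array([[.819,0,-.574],[0,1,0],[.574,0,.819]])  # columns: up slope, left, outward
Fb=np.array([[.8192,0,-.5736],[0,1,0],[.5736,0,.8192]])
FC=np.array([-.013,0,.067])
def frame(p):
    R=Ro.from_euler('z',p[3]).as_matrix();return R@Fb, R@FC+p[:3]
def move(p_tgt,R_tgt,s=None):
    s=s or manip.read_state()
    return (p_tgt-s['eef_pos'])/.025, np.degrees(Ro.from_matrix(R_tgt@s['tool_rot'].T).as_rotvec())/5
E
python3 - <<'E'
from h import *
top,sc=manip.get_calibration('top'),manip.get_calibration('scene')
T=np.array([[100,52],[327,77],[77,287],[290,312]])/4.706+[240,155]
P=np.array([[60,60,100],[60,-60,100],[-60,60,34],[-60,-60,34]])/1e3
S=np.array([[772,128],[563,325],[422,240]])-[400,0];S=S/4.444+[240,165]
Q=P[[1,3,2]]
f=lambda p:np.r_[(proj(top,box(*p,P))-T).ravel(),(proj(sc,box(*p,Q))-S).ravel()]
r=least_squares(f,[.45,-.06,.004,-.1]);print(r.x,r.fun.round(1))
F,c=frame(r.x);s=manip.read_state()
for nm,cam,off,k,px in(('ptr',top,(240,155),4.706,(118,221)),('tab',top,(240,155),4.706,(243,142))):
    u=np.array(px)/k+off;d=cam['R'].T@[(u[0]-cam['cx'])/cam['fx'],(u[1]-cam['cy'])/cam['fy'],1];o=-cam['R'].T@cam['t']
    n=F[:,2];X=o+d*((c+.011*n-o)@n)/(d@n);l=F.T@(X-c);print(nm,l,2.2-np.arctan2(l[1],l[0]))
print('knob',c+.045*F[:,2])
# hover: tool z = -n, tool y perpendicular to the bar (bar along angle)
for a in(0.5,):
    th=2.2-a;b=F@[np.cos(th),np.sin(th),0]
    for sg in(1,-1):
        R=np.c_[sg*b,np.cross(-F[:,2],sg*b),-F[:,2]];print(sg,move(c+.15*F[:,2],R),R.round(3).tolist())
E
```

```text
[ 5.12251379e-01 -7.81858872e-02 -3.59006419e-04 -1.19722184e-01] [-0.5 -0.5 -0.1 -1.  -0.2  0.3  1.  -0.2  0.7  1.   0.1  3.2 -1.9 -4. ]
ptr [-0.0073855   0.04058598  0.01100116] 0.4492015987066209
tab [ 0.04609489 -0.01991248  0.01100116] 2.6077754010105134
knob [ 0.4737172  -0.07355032  0.10350499]
1 (array([  7.18692082, -21.43647399,  -1.6416946 ]), array([  3.07077496,  -6.7012961 , -12.1757558 ])) [[0.014, 0.822, 0.569], [0.997, 0.031, -0.069], [-0.074, 0.569, -0.819]]
-1 (array([  7.18692082, -21.43647399,  -1.6416946 ]), array([-7.56692058, -3.46466719, 22.56697469])) [[-0.014, -0.822, 0.569], [-0.997, -0.031, -0.069], [0.074, -0.569, -0.819]]
```

```bash
python3 -m pendant '{"linear":[[0.5,-1.5,0],[1,-3,0],[1.5,-4.5,0],[2,-6,0],[2.5,-7.5,0]],"twist":[[0.2,-0.45,-0.81],[0.4,-0.9,-1.62],[0.6,-1.35,-2.43],[0.8,-1.8,-3.24],[1,-2.25,-4.05]],"hand":[0.6,0.6,0.6,0.6,0.6]}' && python3 -m pendant '{"linear":[[0.5,-1.5,0],[1,-3,0],[1.5,-4.5,0],[2,-6,0],[2.5,-7.5,0]],"twist":[[0.2,-0.45,-0.81],[0.4,-0.9,-1.62],[0.6,-1.35,-2.43],[0.8,-1.8,-3.24],[1,-2.25,-4.05]],"hand":[0.6,0.6,0.6,0.6,0.6]}'
python3 -c "
from h import *
p=[.5123,-.0782,0,-.1197];F,c=frame(p);b=F@[np.cos(1.75),np.sin(1.75),0];n=F[:,2]
s=manip.read_state();print(s['q'],move(c+.15*n,np.c_[b,np.cross(-n,b),-n]))"
```

```text
time: 0.52
eef_pos: [0.2969, 0.2806, 0.2307]
tool_rot: [[-0.671, 0.712, 0.208], [0.734, 0.677, 0.05], [-0.105, 0.186, -0.977]]
contact_force: [1.4, 0.1, -0.4]
grip_width: 0.0515
gripper_force: 0.0
time: 0.93
eef_pos: [0.3593, 0.0932, 0.2312]
tool_rot: [[-0.349, 0.842, 0.41], [0.927, 0.373, 0.024], [-0.133, 0.389, -0.912]]
contact_force: [0.7, 0.5, -0.3]
grip_width: 0.0512
gripper_force: 0.0
[ 0.1977569  -0.78710817  2.08523215 -0.05819409  1.42397079 -0.19373183] (array([ 2.18594769, -6.38231857, -1.65404338]), array([ 0.79347462, -2.17633654, -3.52992731]))
```

```bash
python3 -m pendant '{"linear":[[0.6,-1.3,0],[1.2,-2.6,0],[1.8,-3.9,0],[2.4,-5.2,0],[2.6,-6.4,0]],"twist":[[0.16,-0.44,-0.71],[0.32,-0.87,-1.41],[0.48,-1.31,-2.12],[0.64,-1.74,-2.8],[0.8,-2.18,-3.53]],"hand":[0.6,0.6,0.6,0.6,0.6]}' && python3 -m pendant '{"linear":[[0,0,-0.8],[0,0,-0.8]],"twist":[[0,0,0],[0,0,0]],"hand":[0.6,0.6]}'
python3 - <<'E'
from h import *
s=manip.read_state();print(s['q'],s['time'])
p=[.5123,-.0782,0,-.1197];F,c=frame(p);b=F@[np.cos(1.75),np.sin(1.75),0];n=F[:,2]
print(F.T@(s['eef_pos']-c),move(c+.15*n,np.c_[b,np.cross(-n,b),-n]))
cal=manip.get_calibration('wrist');im=manip.get_image('wrist');cv2.imwrite('pics/w1.png',im);np.save('w1.npy',cal,allow_pickle=True)
print(cal, proj(cal,[c,c+.045*n,c+F@[-.0073,.042,.011]]))
E
```

```text
time: 1.35
eef_pos: [0.4248, -0.0674, 0.2311]
tool_rot: [[-0.026, 0.822, 0.569], [0.995, 0.079, -0.069], [-0.101, 0.564, -0.819]]
contact_force: [0.8, 0.1, -0.4]
grip_width: 0.0514
gripper_force: 0.0
time: 1.52
eef_pos: [0.4229, -0.0665, 0.2071]
tool_rot: [[-0.027, 0.826, 0.563], [0.995, 0.078, -0.067], [-0.1, 0.558, -0.824]]
contact_force: [0.1, 0.7, -0.6]
grip_width: 0.051
gripper_force: 0.0
[-0.31523019 -0.74738978  2.16076879  0.1220729   1.13779778 -0.390699  ] 1.5167
[0.01709692 0.00094112 0.15902745] (array([-0.35539852,  0.00482945, -0.68749137]), array([-0.02738586, -0.0955397 ,  0.01327934]))
{'fx': 265.76969732186836, 'fy': 265.76969732186836, 'cx': 256.4080598967216, 'cy': 189.95747498183593, 'R': array([[ 0.82614191,  0.07791423,  0.5580492 ],
       [-0.14231467, -0.92943006,  0.34045015],
       [ 0.54519361, -0.36067873, -0.75675279]]), 't': array([-0.45999591, -0.04161813,  0.06138532])} [[242.70940195 174.00728394]
 [240.15207807 184.68641209]
 [241.71615325 138.09344826]]
```

View pics/w1.png

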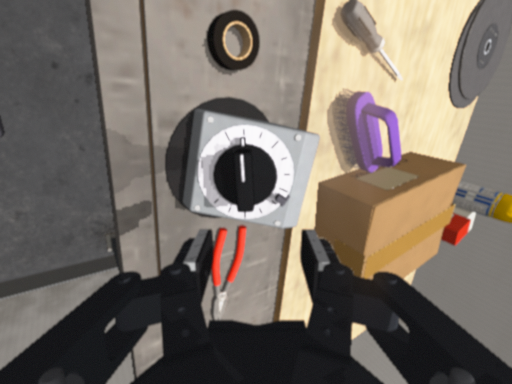

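The wrist view shows the box centred near (245,175), with the bar and white line pointing up toward the nib at about (241,141). The tab is at about (282,198). I'll zoom in for exact pixels.

```bash
python3 - <<'E'
from h import *
im=cv2.imread('pics/w1.png')
cv2.imwrite('pics/w1c.png',cv2.resize(im[105:235,180:325],None,fx=4.6,fy=4.6,interpolation=cv2.INTER_CUBIC))
E
```

```text
(no output)
```

View pics/w1c.png

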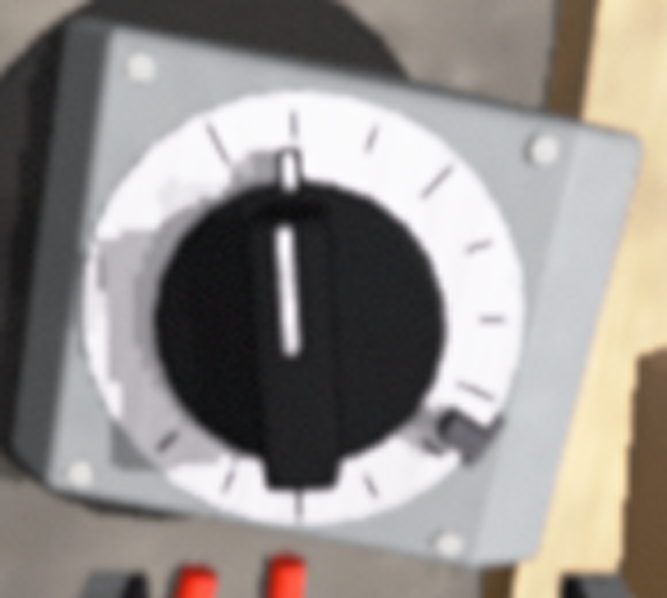

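```bash
cat >> h.py <<'E'
def ray(cam,u,c,n,h):
    d=cam['R'].T@[(u[0]-cam['cx'])/cam['fx'],(u[1]-cam['cy'])/cam['fy'],1];o=-cam['R'].T@cam['t']
    return o+d*((c+h*n-o)@n)/(d@n)
E
python3 - <<'E'
from h import *
cal=np.load('w1.npy',allow_pickle=True).item()
U=lambda a:np.array(a)/4.6+[180-.4,105-.4]
Pf=[[-13,0,67],(FC+Fb[:,2]*.015)*1e3,[-60,60,34],[-60,-60,34],[60,60,100],[60,-60,100],[34,60,100],[34,-60,100]]
u=U([[303,308],[301,323],[107,25],[48,490],[637,140],[535,565],[575,120],[470,565]])
w=np.array([2,2,1,1,1,1,1,1])[:,None]
P=np.array(Pf)/1e3
r=least_squares(lambda p:(w*(proj(cal,box(*p,P))-u)).ravel(),[.51,-.078,.004,-.12],loss='soft_l1')
print(r.x,((proj(cal,box(*r.x,P))-u)).round(1).tolist())
r2=least_squares(lambda p:(w*(proj(cal,box(p[0],p[1],.004,p[2],P))-u)).ravel(),[.51,-.078,-.12],loss='soft_l1')
print(r2.x,((proj(cal,box(r2.x[0],r2.x[1],.004,r2.x[2],P))-u)).round(1).tolist())
for p in(r.x,[r2.x[0],r2.x[1],.004,r2.x[2]]):
    F,c=frame(p);n=F[:,2];print('knob',c+.045*n)
    for nm,a,h in(('nib',(290,150),.011),('tab',(440,427),.011),('tabc',(475,435),.013),('ln1',(286,228),.045),('ln2',(291,355),.045),('bot',(302,489),.045),('sk L',(157,323),.015),('sk R',(445,323),.015),('ringL',(82,308),0),('ringR',(524,308),0)):
        l=F.T@(ray(cal,U(a),c,n,h)-c);print(nm,(l*1e3).round(1),(2.2-np.arctan2(l[1],l[0])).round(3))
E
```

```text
[ 0.51620199 -0.07704062 -0.00104824 -0.14743717] [[-0.3, 0.6], [-0.5, 0.2], [1.4, -0.1], [0.2, -1.3], [2.5, -1.2], [0.3, -2.0], [0.6, 0.3], [-0.5, -0.3]]
[ 0.51304152 -0.07530674 -0.14886791] [[-0.2, 0.7], [-0.4, 0.4], [0.7, -1.4], [-0.9, -0.5], [4.1, -1.8], [1.2, -0.9], [2.0, -0.3], [0.2, 0.9]]
knob [ 0.47781107 -0.071339    0.10281576]
nib [-10.   40.3  11. ] 0.386
tab [ 40.  -20.1  11. ] 2.665
tabc [ 48.9 -19.8  13. ] 2.585
ln1 [-6.5 27.3 45. ] 0.394
ln2 [-0.3 -0.1 45. ] 5.136
bot [  8.  -30.6  45. ] 3.516
sk L [-34.   -6.7  15. ] 5.148
sk R [34.9  7.4 15. ] 1.992
ringL [-55.3 -10.5   0. ] 5.153
ringR [55.6 12.  -0. ] 1.987
knob [ 0.47465879 -0.0695502   0.107864  ]
nib [-9.9 39.6 11. ] 0.383
tab [ 39.1 -19.5  11. ] 2.662
tabc [ 47.8 -19.2  13. ] 2.582
ln1 [-6.5 27.  45. ] 0.392
ln2 [-0.4  0.2 45. ] -0.394
bot [  7.7 -29.5  45. ] 3.515
sk L [-33.4  -6.4  15. ] 5.153
sk R [34.1  7.4 15. ] 1.985
ringL [-54.3 -10.3  -0. ] 5.155
ringR [54.3 12.   0. ] 1.983
```

```bash
cat >> h.py <<'E'
PB=[.5148,-.0762,.0015,-.148]
def target(a,h,dx=0,dy=0,p=PB):
    F,c=frame(p);th=2.2-a;b=F@[np.cos(th),np.sin(th),0];n=F[:,2]
    return c+F@[dx,dy,h],np.c_[b,np.cross(-n,b),-n]
E
python3 - <<'E'
from h import *
print(move(*target(.39,.065)), target(.39,.045)[0])
E
```

```text
(array([ 1.66844244, -0.13017689, -3.48903767]), array([-0.41166172, -0.02257987,  0.22612483])) [ 0.47641229 -0.07047677  0.105364  ]
```

```bash
python3 -m pendant '{"linear":[[0.4,0,-0.9],[0.8,-0.05,-1.8],[1.25,-0.1,-2.7],[1.67,-0.13,-3.49],[1.67,-0.13,-3.49]],"twist":[[-0.1,0,0.05],[-0.2,0,0.1],[-0.3,0,0.17],[-0.41,-0.02,0.23],[-0.41,-0.02,0.23]],"hand":[0.6,0.6,0.6,0.6,0.6]}'
python3 - <<'E'
from h import *
s=manip.read_state();cal=manip.get_calibration('wrist');im=manip.get_image('wrist');cv2.imwrite('pics/w2.png',cv2.resize(im,(800,600),interpolation=cv2.INTER_CUBIC));np.save('w2.npy',cal,allow_pickle=True)
print(move(*target(.39,.065)))
R,t=s['tool_rot'],s['eef_pos']
print(proj(cal,[t,t+.02*R[:,2],t+.05*R[:,2]])*1.5625)
E
```

```text
time: 1.98
eef_pos: [0.4652, -0.0667, 0.12]
tool_rot: [[-0.054, 0.823, 0.565], [0.989, 0.121, -0.081], [-0.135, 0.555, -0.821]]
contact_force: [-0.4, 0.8, -0.2]
grip_width: 0.0516
gripper_force: 0.0
(array([-0.01843231, -0.07287238, -0.02668959]), array([-0.00339655, -0.0072025 , -0.05312117]))
[[399.79078857 376.20393649]
 [399.86608724 353.81090966]
 [399.95298605 327.96812496]]
```

View pics/w2.png

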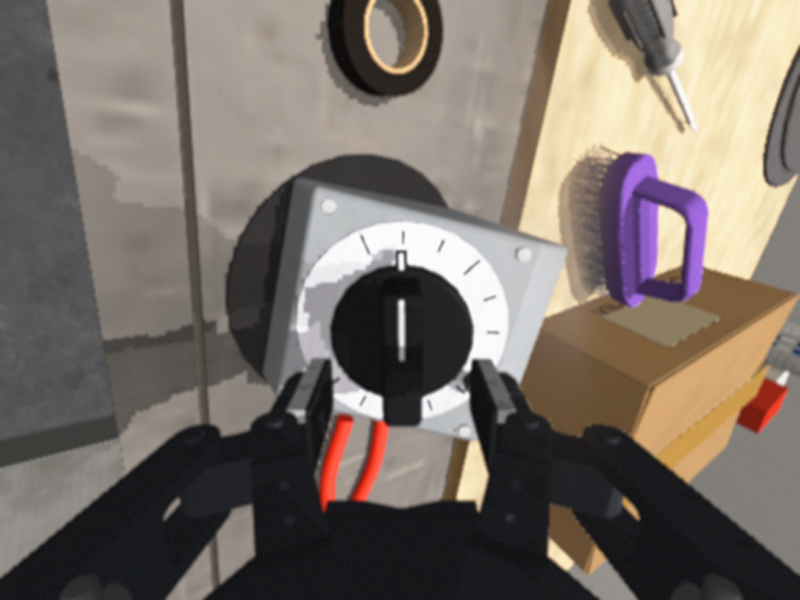

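The bar is centred between the fingers: its line runs x≈401–402 against a tool axis of 400, with the nib at (401,251). I'll check the model against this view.

```bash
python3 - <<'E'
from h import *
cal=np.load('w2.npy',allow_pickle=True).item()
U=lambda a:np.array(a)/1.5625
P=np.array([[-13,0,67],(FC+Fb[:,2]*.015)*1e3,[-60,60,34],[60,60,100]])/1e3
# skirt outline & ring via distances
def res(p):
    F,c=frame(p[:4]);k=lambda h,r,ph:c+F@[r*np.cos(ph),r*np.sin(ph),h]
    th=2.2-p[4];e=[]
    ph=np.linspace(0,2*np.pi,400)
    C=proj(cal,[k(.015,.036,a) for a in ph])*1.5625
    e+=[C[:,0].min()-331,C[:,0].max()-473,C[:,1].min()-264]
    e+=list((proj(cal,[k(.011,.043,th)])*1.5625)[0]-[401,251])
    e+=list((proj(cal,box(*p[:4],P[2:3]))*1.5625)[0]-[301,180])
    e+=list((proj(cal,box(*p[:4],P[3:]))*1.5625)[0]-[564,244])
    return e
r=least_squares(res,PB+[.39],x_scale=.01,diff_step=1e-4,loss='soft_l1');print(r.x,np.round(res(r.x),1));print(np.round(res(PB+[.39]),1))
F,c=frame(r.x[:4]);n=F[:,2];print('knob',c+.045*n)
for a in((402,361),(401,300)):print(((F.T@(ray(cal,U(a),c,n,.045)-c))*1e3).round(1))
s=manip.read_state();print('tcp in face',F.T@(s['eef_pos']-c))
E
```

```text
[ 0.51499908 -0.07733314 -0.0007232  -0.12910729  0.42785238] [-3.9 -2.5  0.5  0.  -2.7 10.4  6.   2.2 -0.6]
[-2.2  0.9 -1.3  0.7 -4.5 14.5  2.4  6.5  0.7]
knob [ 0.47651011 -0.07233613  0.1031408 ]
[ 1.6  0.6 45. ]
[-5.1 27.6 45. ]
tcp in face [0.00156627 0.00391399 0.06743891]
```

```bash
sed -i 's/^PB=.*/PB=[.5149,-.0768,.0005,-.14]/' h.py; python3 - <<'E'
from h import *
for h in(.06,.022):print(move(*target(.40,h)))
E
```

```text
(array([ 0.09685619, -0.12880506, -0.23052959]), array([ 0.06167337, -0.01648369, -0.05534273]))
(array([ 0.96019779, -0.25046879, -1.47571359]), array([ 0.06167337, -0.01648369, -0.05534273]))
```

```bash
python3 -m pendant '{"linear":[[0.1,-0.13,-0.23],[0.4,-0.17,-0.65],[0.7,-0.21,-1.1],[0.96,-0.25,-1.47],[0.96,-0.25,-1.47]],"twist":[[0,0,0],[0,0,0],[0,0,0],[0,0,0],[0,0,0]],"hand":[0.6,0.6,0.6,0.6,0.6]}'
python3 - <<'E'
from h import *
print(move(*target(.40,.022)))
cal=manip.get_calibration('wrist');im=manip.get_image('wrist');cv2.imwrite('pics/w3.png',cv2.resize(im,(800,600),interpolation=cv2.INTER_CUBIC))
E
```

```text
time: 2.45
eef_pos: [0.4906, -0.0747, 0.0875]
tool_rot: [[-0.051, 0.819, 0.571], [0.989, 0.12, -0.084], [-0.137, 0.561, -0.817]]
contact_force: [-0.9, -0.9, -0.4]
grip_width: 0.0511
gripper_force: 0.0
(array([-0.04088387,  0.05867284, -0.07953403]), array([ 0.07653337,  0.03806991, -0.02939714]))
```

View pics/w3.png

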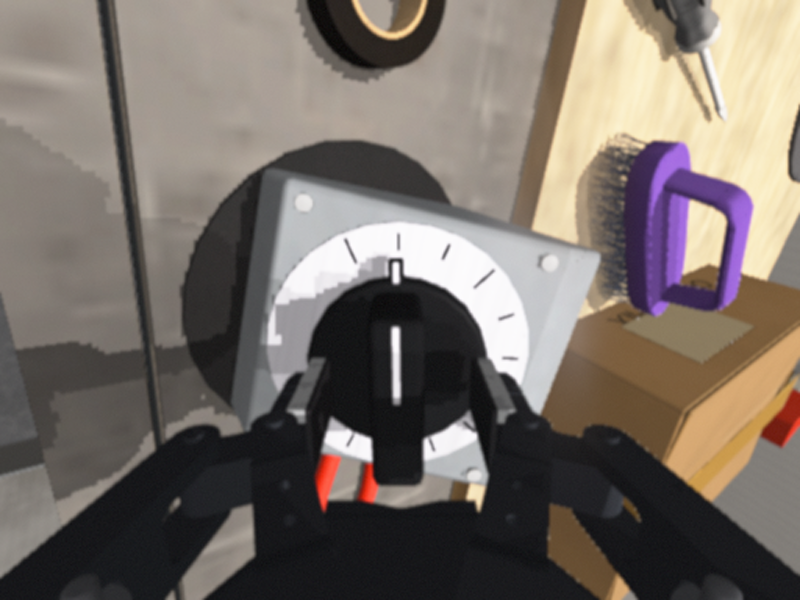

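```bash
python3 -m pendant '{"linear":[[-0.02,0,-0.1],[-0.02,0,-0.1],[-0.02,0,-0.1],[-0.02,0,-0.1]],"twist":[[0,0,0],[0,0,0],[0,0,0],[0,0,0]],"hand":[0.5,0.35,0.27,0.27]}' 20 && python3 -m pendant '{"linear":[[0,0,0],[0,0,0],[0,0,0],[0,0,0]],"twist":[[0,0,0],[0,0,0],[0,0,0],[0,0,0]],"hand":[0.2,0.15,0,0]}' 20; python3 -c "
from h import *
print(move(*target(.40,.020)))"
```

```text
time: 2.83
eef_pos: [0.4898, -0.0748, 0.0857]
tool_rot: [[-0.05, 0.819, 0.572], [0.989, 0.119, -0.085], [-0.138, 0.562, -0.816]]
contact_force: [-1.1, 0.2, -0.5]
grip_width: 0.0231
gripper_force: 0.0
time: 3.17
eef_pos: [0.49, -0.0747, 0.0855]
tool_rot: [[-0.05, 0.819, 0.572], [0.989, 0.12, -0.085], [-0.138, 0.561, -0.816]]
contact_force: [-3.1, 1.3, 4.6]
grip_width: 0.018
gripper_force: 20.1
(array([ 0.02736566,  0.05425457, -0.06471559]), array([ 0.0831956 ,  0.05189669, -0.02719583]))
```

```bash
python3 -m pendant '{"linear":[[0,0,0],[0.02,-0.003,-0.035],[0.04,-0.006,-0.06],[0.04,-0.006,-0.06]],"twist":[[0,0,0],[0,0,0],[0,0,0],[0,0,0]],"hand":[0,0,0,0]}' 80; python3 -c "
from h import *
s=manip.read_state();n=-s['tool_rot'][:,2];f=s['contact_force'];print(s['tool_rot'].T@f,s['tool_rot'].T@s['ft_torque'],s['q'])"
```

```text
time: 3.5
eef_pos: [0.4912, -0.0749, 0.0844]
tool_rot: [[-0.05, 0.819, 0.572], [0.989, 0.12, -0.085], [-0.138, 0.562, -0.816]]
contact_force: [-9.3, 1.6, 11.0]
grip_width: 0.0164
gripper_force: 82.5
[  0.54282829  -1.25993905 -14.38664727] [ 0.52886874  0.19464892 -0.16822564] [-0.26405761 -0.35431643  2.17192422  0.10348772  0.71319734 -0.41474325]
```

```bash
cat > f.py <<'E'
from h import *
s=manip.read_state();R=s['tool_rot'];print('tool F',(R.T@s['contact_force']).round(1),'M',(R.T@s['ft_torque']).round(2),'t',s['time'],'q',s['q'].round(2) if hasattr(s['q'],'round') else s['q'])
F,c=frame(PB);l=F.T@R[:,0];print('bar angle',(2.2-np.arctan2(l[1],l[0])).round(3),'tcp face mm',(F.T@(s['eef_pos']-c)*1e3).round(1), 'axis', (F.T@R[:,2]).round(3))
E
python3 f.py; python3 -m pendant '{"linear":[[0.012,-0.002,-0.017],[0.012,-0.002,-0.017],[0.012,-0.002,-0.017],[0.012,-0.002,-0.017]],"twist":[[0,0,0],[0.286,-0.042,-0.408],[0.572,-0.085,-0.816],[1.144,-0.17,-1.632]],"hand":[0,0,0,0]}'; python3 f.py
```

```text
tool F [  0.5  -1.3 -14.4] M [ 0.53  0.19 -0.17] t 3.5 q [-0.26 -0.35  2.17  0.1   0.71 -0.41]
bar angle 0.394 tcp face mm [ 0.9 -1.5 20. ] axis [ 0.006 -0.004 -1.   ]
time: 3.83
eef_pos: [0.4927, -0.0756, 0.0855]
tool_rot: [[0.094, 0.812, 0.576], [0.995, -0.054, -0.086], [-0.039, 0.581, -0.813]]
contact_force: [-0.3, -0.2, 8.7]
grip_width: 0.0169
gripper_force: 81.8
tool F [-0.6  4.8 -7.2] M [-0.34 -0.48 -0.63] t 3.8333 q [-0.26 -0.35  2.17  0.1   0.71 -0.24]
bar angle 0.569 tcp face mm [ 2.8 -1.9 20. ] axis [ 0.01  -0.005 -1.   ]
```

```bash
python3 -m pendant '{"linear":[[-0.01,0,-0.06],[-0.015,0.002,-0.083],[-0.015,0.002,-0.083]],"twist":[[0,0,0],[0,0,0],[0,0,0]],"hand":[0,0,0]}'; python3 f.py
```

```text
time: 4.08
eef_pos: [0.4931, -0.0754, 0.0846]
tool_rot: [[0.093, 0.811, 0.578], [0.995, -0.053, -0.086], [-0.039, 0.583, -0.812]]
contact_force: [-1.2, 3.1, 13.1]
grip_width: 0.0166
gripper_force: 82.4
tool F [  2.4   6.5 -11.6] M [-0.62 -0.09 -0.44] t 4.0833 q [-0.26 -0.35  2.17  0.11  0.7  -0.24]
bar angle 0.568 tcp face mm [ 2.6 -1.6 19. ] axis [ 0.013 -0.004 -1.   ]
```

```bash
python3 -m pendant '{"linear":[[0.015,0,-0.035],[0.015,0,-0.04],[0.015,0,-0.04],[0.015,0,-0.04],[0.015,0,-0.04]],"twist":[[0,0,0],[0.57,-0.085,-0.81],[1.15,-0.17,-1.62],[1.72,-0.26,-2.44],[2.3,-0.34,-3.25]],"hand":[0,0,0,0,0]}'; python3 f.py
```

```text
time: 4.5
eef_pos: [0.4934, -0.0754, 0.0838]
tool_rot: [[0.366, 0.729, 0.578], [0.916, -0.393, -0.084], [0.166, 0.56, -0.812]]
contact_force: [-4.6, 2.8, 16.0]
grip_width: 0.0171
gripper_force: 83.2
tool F [  3.5   4.5 -15.9] M [-0.37  0.   -0.57] t 4.5 q [-0.27 -0.35  2.17  0.11  0.7   0.11]
bar angle 0.92 tcp face mm [ 2.4 -1.6 18.2] axis [ 0.013 -0.003 -1.   ]
```

```bash
python3 -m pendant '{"linear":[[0.005,0,-0.007],[0.005,0,-0.007],[0.005,0,-0.007],[0.005,0,-0.007],[0.005,0,-0.007]],"twist":[[0.57,-0.085,-0.81],[1.15,-0.17,-1.62],[1.72,-0.26,-2.44],[2.3,-0.34,-3.25],[2.87,-0.42,-4.06]],"hand":[0,0,0,0,0]}'; python3 f.py
```

```text
time: 4.92
eef_pos: [0.4934, -0.0753, 0.0834]
tool_rot: [[0.638, 0.508, 0.579], [0.665, -0.742, -0.082], [0.388, 0.437, -0.811]]
contact_force: [-7.2, 3.6, 17.7]
grip_width: 0.0167
gripper_force: 83.4
tool F [  4.6   1.4 -18.8] M [-0.22  0.06 -0.57] t 4.9167 q [-0.27 -0.35  2.17  0.11  0.7   0.54]
bar angle 1.355 tcp face mm [ 2.2 -1.6 17.9] axis [ 0.013 -0.001 -1.   ]
```

```bash
python3 -m pendant '{"linear":[[0,0,0],[0,0,0],[0,0,0],[0,0,0],[0,0,0]],"twist":[[0.57,-0.085,-0.81],[1.15,-0.17,-1.62],[1.72,-0.25,-2.44],[2.3,-0.34,-3.25],[2.87,-0.42,-4.06]],"hand":[0,0,0,0,0]}'; python3 f.py
```

```text
time: 5.33
eef_pos: [0.4934, -0.0753, 0.0835]
tool_rot: [[0.792, 0.191, 0.58], [0.29, -0.954, -0.081], [0.538, 0.233, -0.81]]
contact_force: [-6.4, 2.4, 16.2]
grip_width: 0.0166
gripper_force: 83.3
tool F [  4.3   0.2 -17.1] M [-0.17  0.1  -0.61] t 5.3333 q [-0.27 -0.35  2.17  0.12  0.7   0.97]
bar angle 1.791 tcp face mm [ 2.2 -1.6 18. ] axis [ 0.015  0.001 -1.   ]
```

```bash
python3 -m pendant '{"linear":[[0,0,0],[0,0,0],[0,0,0],[0,0,0],[0,0,0]],"twist":[[0.57,-0.085,-0.81],[1.15,-0.17,-1.62],[1.72,-0.25,-2.43],[2.3,-0.33,-3.24],[2.88,-0.41,-4.05]],"hand":[0,0,0,0,0]}'; python3 f.py
python3 - <<'E'
from h import *
cal=manip.get_calibration('wrist');im=manip.get_image('wrist');np.save('w4.npy',cal,allow_pickle=True)
cv2.imwrite('pics/w4full.png',im);cv2.imwrite('pics/w4.png',cv2.resize(im[100:325,130:380],None,fx=2.6,fy=2.6,interpolation=cv2.INTER_CUBIC))
E
```

```text
time: 5.75
eef_pos: [0.4935, -0.0754, 0.0837]
tool_rot: [[0.798, -0.159, 0.582], [-0.139, -0.987, -0.08], [0.587, -0.017, -0.809]]
contact_force: [-5.5, 3.4, 16.7]
grip_width: 0.0168
gripper_force: 83.2
tool F [  5.   -2.7 -17. ] M [-0.11  0.27 -0.61] t 5.75 q [-0.27 -0.35  2.17  0.12  0.7   1.4 ]
bar angle 2.226 tcp face mm [ 2.4 -1.6 18. ] axis [ 0.017  0.002 -1.   ]
```

View pics/w4.png

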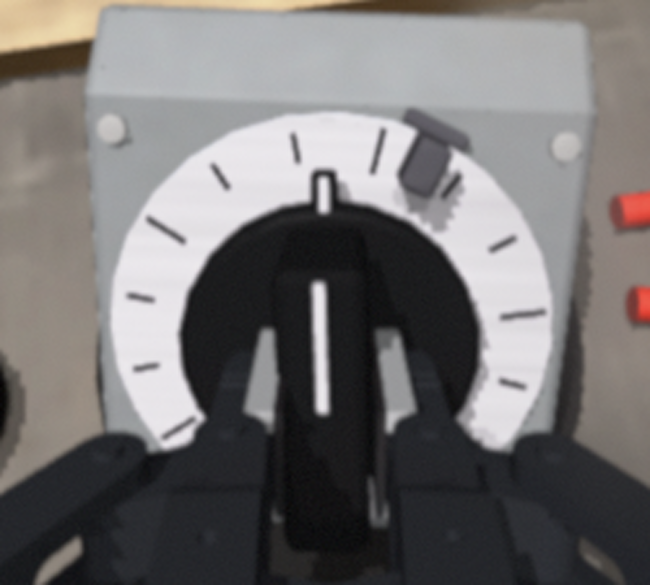

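The nib tip is at crop (323,172) and the tab's inner end at about (418,190), so some clockwise turn is left. I'll work out how much.

```bash
python3 - <<'E'
from h import *
cal=np.load('w4.npy',allow_pickle=True).item();s=manip.read_state();R=s['tool_rot'];n=-R[:,2]
U=lambda a:np.array(a)/2.6+[129.7,99.7]
F,c0=frame(PB);n=F[:,2];c=s['eef_pos']-n*.018
nib=ray(cal,U((323,171)),c,n,.011-.003+.001)   # dial pressed ~2 mm
l0=F.T@(nib-c)
for ctr in ('tcp','ring'):
  C=c if ctr=='tcp' else ray(cal,U((331,332)),c,n,0)
  for nm,a,h in(('nib',(323,171),.009),('tabtip',(418,192),.011),('tabtip_top',(420,182),.012),('tab outer',(437,130),.013),('nibroot',(324,212),.009),('line1',(319,284),.043),('line2',(322,412),.043)):
    l=F.T@(ray(cal,U(a),c,n,h)-C);print(ctr,nm,(l*1e3).round(1),(2.2-np.arctan2(l[1],l[0])).round(3))
  
E
```

```text
tcp nib [43.8  0.9  9. ] 2.18
tcp tabtip [ 38.9 -20.3  11. ] 2.68
tcp tabtip_top [ 41.4 -20.6  12. ] 2.661
tcp tab outer [ 52.9 -24.   13. ] 2.626
tcp nibroot [34.3  0.9  9. ] 2.173
tcp line1 [29.5  1.7 43. ] 2.144
tcp line2 [ 3.   1.9 43. ] 1.636
ring nib [43.4  0.7  9. ] 2.185
ring tabtip [ 38.5 -20.5  11. ] 2.689
ring tabtip_top [ 41.  -20.8  12. ] 2.669
ring tab outer [ 52.5 -24.2  13. ] 2.632
ring nibroot [33.9  0.7  9. ] 2.179
ring line1 [29.   1.5 43. ] 2.15
ring line2 [ 2.6  1.7 43. ] 1.62
```

```bash
python3 -m pendant '{"linear":[[0,0,0],[0,0,0],[0,0,0],[0,0,0],[0,0,0]],"twist":[[0.57,-0.08,-0.81],[1.15,-0.16,-1.62],[1.72,-0.24,-2.43],[2.5,-0.35,-3.5],[2.8,-0.39,-3.9]],"hand":[0,0,0,0,0]}'; python3 f.py
python3 - <<'E'
from h import *
cal=manip.get_calibration('wrist');im=manip.get_image('wrist');np.save('w5.npy',cal,allow_pickle=True)
cv2.imwrite('pics/w5full.png',im);cv2.imwrite('pics/w5.png',cv2.resize(im[110:260,175:345],None,fx=4,fy=4,interpolation=cv2.INTER_CUBIC))
E
```

```text
time: 6.22
eef_pos: [0.4936, -0.0753, 0.0837]
tool_rot: [[0.662, -0.47, 0.584], [-0.531, -0.844, -0.077], [0.529, -0.259, -0.808]]
contact_force: [-6.1, 5.0, 17.4]
grip_width: 0.0169
gripper_force: 83.3
tool F [  2.5  -5.8 -18. ] M [ 0.21  0.16 -0.62] t 6.2167 q [-0.27 -0.35  2.18  0.13  0.7   1.81]
bar angle 2.648 tcp face mm [ 2.5 -1.5 18.1] axis [ 0.019  0.005 -1.   ]
```

View pics/w5.png

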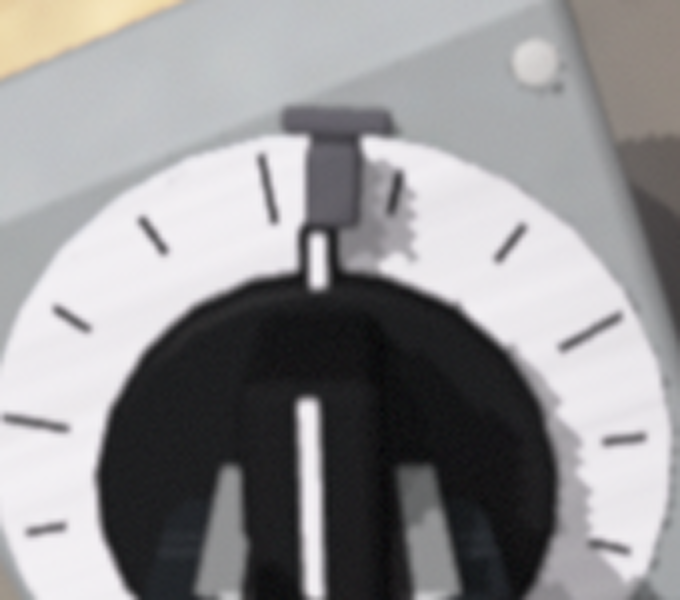

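The nib centre is at crop (319,235) and the tab's inner-end centre at (332,225). They are about 13 px, or 1.9 mm, apart, so about 2.6° remains (0.5 unit).

```bash
python3 -m pendant '{"linear":[[0,0,0],[0,0,0],[0,0,0]],"twist":[[0.15,-0.02,-0.21],[0.3,-0.04,-0.42],[0.3,-0.04,-0.42]],"hand":[0,0,0]}'; python3 f.py
python3 - <<'E'
from h import *
cal=manip.get_calibration('wrist');im=manip.get_image('wrist');np.save('w6.npy',cal,allow_pickle=True)
cv2.imwrite('pics/w6full.png',im);cv2.imwrite('pics/w6.png',cv2.resize(im[125:205,205:305],None,fx=7,fy=7,interpolation=cv2.INTER_CUBIC))
E
```

```text
time: 6.52
eef_pos: [0.4936, -0.0752, 0.0837]
tool_rot: [[0.643, -0.496, 0.584], [-0.565, -0.822, -0.077], [0.518, -0.28, -0.808]]
contact_force: [-6.4, 5.3, 17.6]
grip_width: 0.0169
gripper_force: 83.2
tool F [  2.   -6.1 -18.3] M [ 0.25  0.14 -0.59] t 6.5167 q [-0.27 -0.35  2.18  0.13  0.7   1.85]
bar angle 2.689 tcp face mm [ 2.5 -1.4 18.1] axis [ 0.019  0.006 -1.   ]
```

View pics/w6.png

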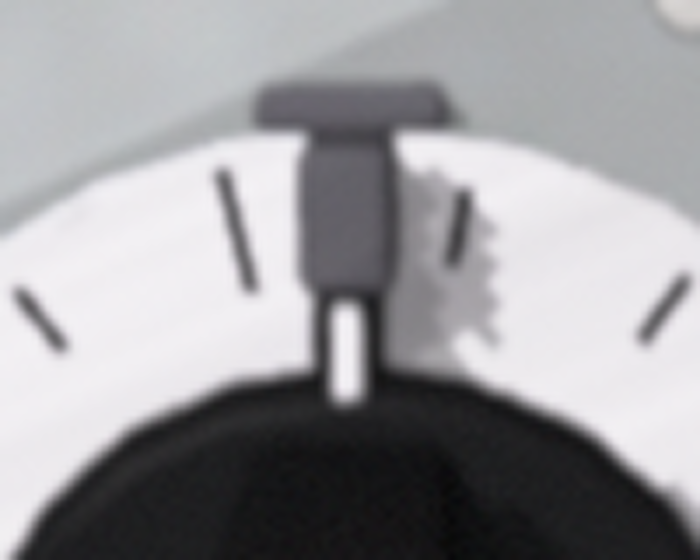

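The nib (x≈348) and the tab (x≈345–347) are lined up. I'll unwind the residual torque a little while still pressing.

```bash
python3 -m pendant '{"linear":[[0,0,0],[0,0,0]],"twist":[[-0.06,0.008,0.08],[-0.12,0.016,0.16]],"hand":[0,0]}'; python3 f.py
```

```text
time: 6.73
eef_pos: [0.4935, -0.0749, 0.0836]
tool_rot: [[0.652, -0.485, 0.584], [-0.55, -0.832, -0.076], [0.522, -0.271, -0.809]]
contact_force: [-4.6, 7.3, 16.7]
grip_width: 0.0163
gripper_force: 82.9
tool F [  1.7  -8.4 -16.7] M [ 0.53  0.01 -0.11] t 6.7333 q [-0.27 -0.35  2.18  0.13  0.7   1.84]
bar angle 2.671 tcp face mm [ 2.3 -1.1 18. ] axis [ 0.018  0.006 -1.   ]
```

```bash
python3 -m pendant '{"linear":[[-0.005,0.01,0.02],[-0.013,0.017,0.037],[-0.013,0.017,0.037]],"twist":[[0,0,0],[0,0,0],[0,0,0]],"hand":[0,0,0]}' 40; python3 f.py; python3 -m pendant '{"linear":[[0,0,0],[0,0,0],[0,0,0],[0,0,0]],"twist":[[0,0,0],[0,0,0],[0,0,0],[0,0,0]],"hand":[0.22,0.3,0.4,0.45]}'; python3 f.py
```

```text
time: 6.98
eef_pos: [0.4931, -0.0747, 0.0842]
tool_rot: [[0.652, -0.485, 0.583], [-0.55, -0.831, -0.077], [0.522, -0.271, -0.809]]
contact_force: [-2.1, 4.2, 13.4]
grip_width: 0.0168
gripper_force: 82.2
tool F [  3.3  -6.1 -12.4] M [ 0.17  0.3  -0.13] t 6.9833 q [-0.27 -0.35  2.18  0.13  0.7   1.84]
bar angle 2.671 tcp face mm [ 2.3 -1.  18.8] axis [ 0.018  0.005 -1.   ]
time: 7.32
eef_pos: [0.4902, -0.0744, 0.0798]
tool_rot: [[0.656, -0.488, 0.576], [-0.552, -0.831, -0.075], [0.515, -0.268, -0.814]]
contact_force: [-0.5, 0.3, -0.6]
grip_width: 0.0384
gripper_force: 0.1
tool F [-0.8  0.1  0.2] M [-0.11 -0.23  0.02] t 7.3167 q [-0.27 -0.35  2.18  0.13  0.7   1.84]
bar angle 2.672 tcp face mm [-2.6 -1.  16.8] axis [ 0.009  0.006 -1.   ]
```

```bash
python3 -m pendant '{"linear":[[-0.3,0.04,0.42],[-0.7,0.09,1],[-1.2,0.16,1.7],[-1.8,0.24,2.6],[-1.8,0.24,2.6]],"twist":[[0,0,0],[0,0,0],[0,0,0],[0,0,0],[0,0,0]],"hand":[0.45,0.45,0.45,0.45,0.45]}'; python3 f.py
python3 - <<'E'
from h import *
im=manip.get_image('wrist');t=manip.get_image('top')
a=cv2.resize(im[90:270,160:360],(500,450),interpolation=cv2.INTER_CUBIC);b=cv2.resize(t[155:240,240:325],(300,300),interpolation=cv2.INTER_CUBIC)
o=np.zeros((450,800,3),np.uint8);o[:,:500]=a;o[:300,500:]=b;cv2.imwrite('pics/w7.png',o);cv2.imwrite('pics/top7.png',t)
E
```

```text
time: 7.73
eef_pos: [0.4458, -0.0688, 0.15]
tool_rot: [[0.652, -0.486, 0.582], [-0.551, -0.831, -0.078], [0.522, -0.27, -0.809]]
contact_force: [1.0, 0.1, 1.2]
grip_width: 0.0386
gripper_force: 0.0
tool F [ 1.3 -0.9 -0.4] M [-0.11 -0.2  -0.02] t 7.7333 q [-0.29 -0.64  2.22  0.12  0.94  1.85]
bar angle 2.672 tcp face mm [  1.   -1.7 100. ] axis [ 0.017  0.004 -1.   ]
```

View pics/w7.png

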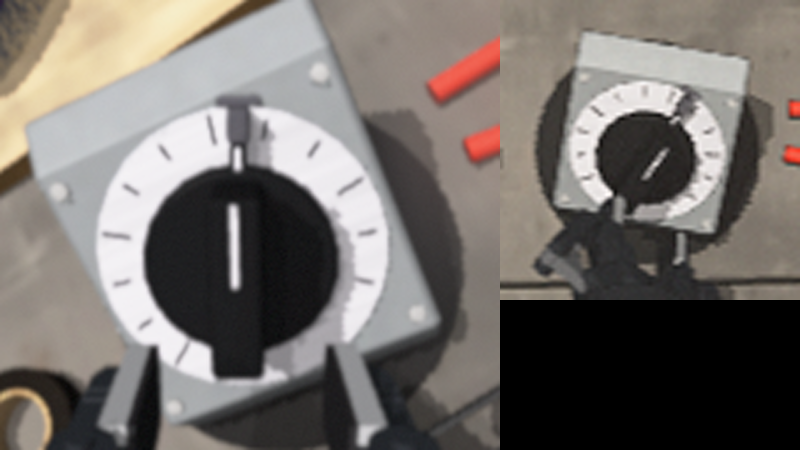

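The pointer (238,155) meets the tab (238,145). The box sits where it was to within about 3 mm, and the gripper is clear.

```bash
python3 -c "
from rig import manip
print(manip.hand_in())"
```

```text
the job is handed in; nothing more can be done
None
```

The dial is turned clockwise until its pointer lines up with the tab and let go, and the job is handed in: the box moved about 3 mm by the camera, the tape roll and pliers were not touched, and the press read 16 to 19 N for most of the turn but only 7 to 12 N over its first 10 degrees.

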